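# Make up two assay kits

### The arm

A 7-joint arm with a two-finger parallel gripper is mounted at the origin on a cart in front of the work surface, level with it; the furniture and walls round the work are solid. World frame = base frame: x ahead of the robot, y to its left, z up, the work surface at z = 0. Lengths are in mm, angles in rad, forces in N, time in s.
With the tool pointing down it reaches from about 400 to 850 mm from the base axis. Payload 10.4 kg.
Tool frame: the origin (TCP) lies midway between the tips of the shut fingers; the grasp point (between the pads) lies 19 mm behind it; z points along the fingers, y is the line along which they close (so a half turn about z gives the same grasp; the last joint's range is limited). The gripper opens to 85 mm and grips with 20 to 120 N. Pads are 22 mm wide; open, the fingers measure 114 mm over their backs; the gripper's body (76 mm by 85 mm) begins 54 mm behind the grasp point. The pads swing forward as they close: fully open they stand 13 mm farther back than shut.
Start: joints at [-1.175, 0.332, -0.065, 1.46, 0.022, 1.35, -0.088], TCP at [254.155, 571.013, 231.338] pointing down, gripper open.
Joint ranges: [-2.6, 2.6], [-0.5, 2.12], [-1.47, 1.34], [0.16, 2.42], [-1.27, 4.41], [0.06, 2.06], [-2.6, 2.6]. Speed limits (rad/s): [2.22, 2.22, 2.79, 2.79, 3.14, 3.14, 3.14].

### API

Orientations are given as a unit quaternion [x, y, z, w].
In Python, from cell import bot gives the robot as it stands. The module is installed in compiled form; this text tells all that it offers.
- The arm moves only by the shell command python3 -m handwheel 'ROWS'. ROWS is a JSON object of lists of equal length, an entry for each row: "fingers": the finger opening in mm, from 0 to 85.4; "translation": the shift along the world's x, y, z in units of 25 mm (1.0 is 25 mm), a list of three; "spin": the turn about the world's z in units of 8 degrees (1.0 is 8 degrees). In form: {"fingers": [fingers, ...], "translation": [[x, y, z], ...], "spin": [spin, ...]}. A call has 1 to 5 rows; each row is the pose to reach, as a shift and turn from the pose commanded when the call began; what a row does not reach only later rows make up. A row lasts 1/10 s, in which the tool goes at most 50 mm and 8.59 degrees, less where a joint would pass 70% of its speed; a pose out of reach is approached as far as the arm can. A call with a gripper value outside its range is refused whole. The fingers move at their own pace and stop on an object; the grip force is fixed at half the most. Time passes only in rows, so rows that repeat a pose let the fingers close. It gives the time, the measured TCP pose, the force, the opening and the grip force at its end, in the units of the state.
- bot.read_state(): the state, without advancing time (a new reading comes with each control period).
- bot.capture(name): name is "side" or "top"; returns a dict with "image" (480x640x3 uint8, blue, green, red), "camera_matrix" (3x3 intrinsics, pixels), "T" (4x4, takes a point from camera to world coordinates). Camera axes: x right, y down, z forward; pixel columns grow to the right and rows downward; lengths in mm; the calibration is good to about 2 mm. A picture is of the moment at which its call begins. There is no depth.
- bot.close_job(): hands the job in; it is judged then, once.
The state is a dict: "time_s": time; "joint_pos": joint angles; "joint_vel": joint speeds; "tau": joint torques, N m; "ee_pos": TCP position; "orientation": TCP orientation; "wrist_force": force on the tool from outside, world axes, zero at the start; "moment": the same for the moment, N m; "width": finger opening in mm; "grip_force": force on a finger pad.
Only numpy, scipy, OpenCV 4.12 (cv2) and the standard library are available. Lean on these libraries where they do the work, as an engineer would, in place of code of your own. Each camera call takes 0.05 s, during which the arm holds its last target. There are 200 camera calls.

### The job

Make up the kits for the next two assays from the row of stock standing on the deck behind the two carriers: the green carrier gets the tall narrow amber bottle, the white-capped bottle and the cuvette pack; the yellow carrier gets the wide amber bottle and the blue-capped bottle. Set each thing down gently and upright, fully seated in the well that is shaped for it, and let go of it. Do not tip anything over, and leave the loose rack of sample tubes beside the work where it stands.

Things in the scene. Friction and masses are not known exactly. Their poses are not given: they have to be found in the camera images.
- green_carrier: GREEN fixed carrier, 24 mm high, 100 (own x) x 180 mm (own y), plus 11 mm end tabs. Origin: underside centre; x points away from the robot at yaw 0. Open wells 19 mm deep, floor 5 mm above origin: 86 (x) x 42 mm at y -60 mm for the cuvettes; 61 (x) x 42 mm at y 0 for the tall bottle (137 mm high once in, it hampers a gripper beside it); round 56 mm at y +58 mm for the white cap. All at x = 0.
- yellow_carrier: YELLOW fixed kit carrier, 24 mm high, 100 (own x) x 136 mm (own y), plus 11 mm end tabs. Origin: underside centre; x points away from the robot at yaw 0. Open wells 19 mm deep, floor 5 mm above origin: rectangular 73 (x) x 50 mm at y -31.5 mm for the wide amber bottle; round 56 mm at y +31.5 mm for the blue-capped bottle. Both wells at x = 0.
- tall_bottle: Tall narrow dark amber reagent bottle, flat-sided, 26 mm along its own x, 45 mm along its own y, body 116 mm high, small round cap (20 mm) to 132 mm, set off-centre toward its -y. Origin: centre of its underside, z up. About 0.09 kg, standing upright. Grip across the 26 mm sides; either way round in its well is right.
- wide_bottle: Wide short dark amber reagent bottle, flat-sided, 33 mm along its own x, 56 mm along its own y, body 77 mm high, small round cap (20 mm) to 94 mm, set off-centre toward its -y. Origin: centre of its underside, z up. About 0.09 kg, standing upright. Grip across the 33 mm sides; either way round in its well is right.
- white_cap_bottle: Round white bottle with a WHITE screw cap: body 40 mm across and 62 mm high, cap 27 mm across, 76 mm high in all. Origin: centre of its underside, z up. About 0.07 kg, standing upright.
- blue_cap_bottle: Round white bottle with a BLUE screw cap, otherwise the same as the white-capped one: body 40 mm across and 62 mm high, cap 27 mm across, 76 mm high in all. Origin: centre of its underside, z up. About 0.07 kg, standing upright.
- cuvettes: Cuvette pack: white and clear moulded strip with pale yellow cells below, 26 mm along its own x, 70 mm along its own y, 47 mm high (solid block for gripping). Origin: centre of its underside, z up. About 0.035 kg. Grip across the 26 mm sides; either way round in its well is right.
- tube_rack: Grey sample rack with five colour-capped tubes, 24 mm along its own x, 150 mm along its own y, 96 mm high, standing loose on the deck beside the work; not part of the kits, to be left alone. Origin: centre of its underside.

How it is judged (in metres and radians):
At the end, for the whole second after the job is handed in: Each of the five things stands in its own well of its own carrier: origin within 12 mm of the well's centre along the carrier's x and y, underside within 4 mm of the well floor, upright within 0.1 rad, at rest (under 0.02 m/s) (x of tall_bottle in the frame of green_carrier between -0.012 and 0.012 m and y of tall_bottle in the frame of green_carrier between -0.012 and 0.012 m and z of tall_bottle in the frame of green_carrier between 0.001 and 0.009 m and angle between each of tall_bottle, white_cap_bottle, cuvettes, wide_bottle, blue_cap_bottle's own z axis and vertical below 0.1 rad and linear speed of each of tall_bottle, white_cap_bottle, cuvettes, wide_bottle, blue_cap_bottle below 0.02 m/s and x of white_cap_bottle in the frame of green_carrier between -0.012 and 0.012 m and y of white_cap_bottle in the frame of green_carrier between 0.046 and 0.07 m and z of white_cap_bottle in the frame of green_carrier between 0.001 and 0.009 m and x of cuvettes in the frame of green_carrier between -0.012 and 0.012 m and y of cuvettes in the frame of green_carrier between -0.072 and -0.048 m and z of cuvettes in the frame of green_carrier between 0.001 and 0.009 m and x of wide_bottle in the frame of yellow_carrier between -0.012 and 0.012 m and y of wide_bottle in the frame of yellow_carrier between -0.0435 and -0.0195 m and z of wide_bottle in the frame of yellow_carrier between 0.001 and 0.009 m and x of blue_cap_bottle in the frame of yellow_carrier between -0.012 and 0.012 m and y of blue_cap_bottle in the frame of yellow_carrier between 0.0195 and 0.0435 m and z of blue_cap_bottle in the frame of yellow_carrier between 0.001 and 0.009 m); the robot touches nothing.
It fails at once if a thing of the kits is tipped over (more than 0.7 rad) (angle between any of tall_bottle, white_cap_bottle, cuvettes, wide_bottle, blue_cap_bottle's own z axis and vertical above 0.7 rad).
It fails at once if a thing is dropped into its carrier instead of being set down (faster than 0.5 m/s, a fall of 13 mm, within 25 mm of a well floor) ((linear speed of tall_bottle above 0.5 m/s and z of tall_bottle in the frame of green_carrier below 0.03 m and horizontal distance between tall_bottle and green_carrier below 0.08 m) or (linear speed of white_cap_bottle above 0.5 m/s and z of white_cap_bottle in the frame of green_carrier below 0.03 m and horizontal distance between white_cap_bottle and green_carrier below 0.08 m) or (linear speed of cuvettes above 0.5 m/s and z of cuvettes in the frame of green_carrier below 0.03 m and horizontal distance between cuvettes and green_carrier below 0.08 m) or (linear speed of wide_bottle above 0.5 m/s and z of wide_bottle in the frame of yellow_carrier below 0.03 m and horizontal distance between wide_bottle and yellow_carrier below 0.08 m) or (linear speed of blue_cap_bottle above 0.5 m/s and z of blue_cap_bottle in the frame of yellow_carrier below 0.03 m and horizontal distance between blue_cap_bottle and yellow_carrier below 0.08 m)).
It fails at once if the sample rack is shifted by more than 20 mm or tipped (distance of tube_rack from where it was at the start of the episode above 0.02 m or angle between tube_rack's own z axis and vertical above 0.2 rad).
It also fails if it takes over 136 s, if anything falls off the work surface, if the arm or the gripper's body presses on something with over 40 N, if the wrist force passes 120 N, or if a joint passes its speed limit or range.

## Working session

There is one attempt and no reset: what is moved stays moved. The work goes in short steps, Python scripts to look and compute and a shell command to move; the robot and the scene stay as the last step left them, time stands still between calls to the robot, and variables do not carry over. Pictures are saved under pics/ and viewed, at most 14 in all, crops included, and the job is handed in when it is done.

```bash
mkdir -p pics
python3 - <<'E'
from cell import bot
import cv2, numpy as np
np.set_printoptions(suppress=True,precision=3)
s=bot.read_state(); print({k:s[k] for k in('time_s','ee_pos','orientation','width','wrist_force')})
for n in('side','top'):
    c=bot.capture(n); cv2.imwrite(f'pics/{n}0.png',c['image']); np.savez(f'{n}0.npz',**c); print(n,c['camera_matrix'],c['T'])
E
```

```text
{'time_s': 0.0, 'ee_pos': array([254.006, 570.643, 230.507]), 'orientation': array([ 0.208,  0.978, -0.001, -0.   ]), 'width': 85.501637382936, 'wrist_force': array([-0.169,  0.383,  0.502])}
side [[478.068   0.    327.978]
 [  0.    478.068 243.96 ]
 [  0.      0.      1.   ]] [[ -0.898  -0.247   0.363 237.602]
 [ -0.439   0.479  -0.76  530.707]
 [  0.014  -0.842  -0.539 507.277]
 [  0.      0.      0.      1.   ]]
top [[472.918   0.    321.123]
 [  0.    472.918 241.335]
 [  0.      0.      1.   ]] [[  -0.001   -0.983    0.185  390.373]
 [  -1.       0.002    0.007 -124.961]
 [  -0.007   -0.185   -0.983  868.408]
 [   0.       0.       0.       1.   ]]
```

View pics/side0.png

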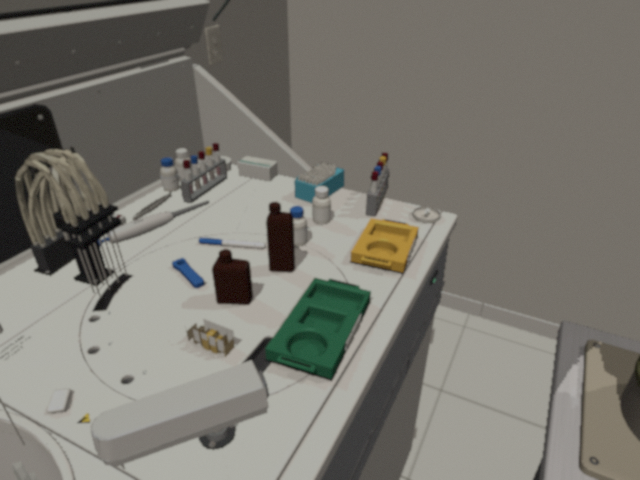

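View pics/top0.png

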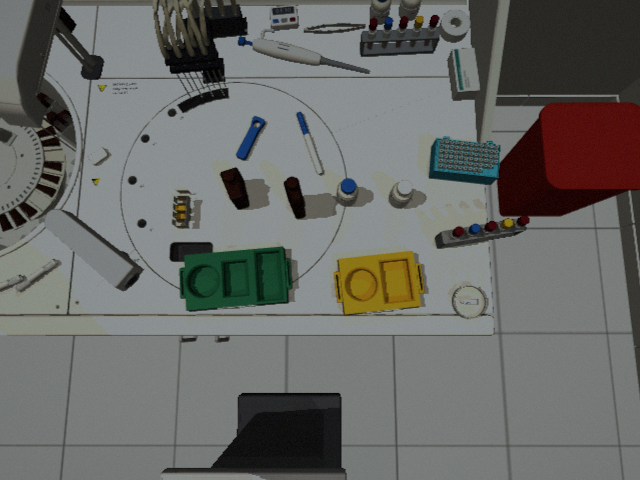

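The side view shows the row: cuvettes (212,336), wide bottle (233,280), tall bottle (281,238), blue cap (297,225), white cap (321,200); green carrier at (320,325) and yellow at (386,245). The top view shows them at (182,210), (234,187), (294,197), (347,190), (401,193), with the carriers at (237,278) and (380,282) and the rack at (483,232). I'll enlarge both.

Run:
```python
import cv2
a=cv2.imread('pics/top0.png')[155:325,160:435]; b=cv2.imread('pics/side0.png')[175:385,170:430]
cv2.imwrite('pics/topc.png',cv2.resize(a,(0,0),fx=2.9,fy=2.9,interpolation=cv2.INTER_CUBIC))
cv2.imwrite('pics/sidec.png',cv2.resize(b,(0,0),fx=2.8,fy=2.8,interpolation=cv2.INTER_CUBIC))
```

```text
(no output)
```

View pics/topc.png

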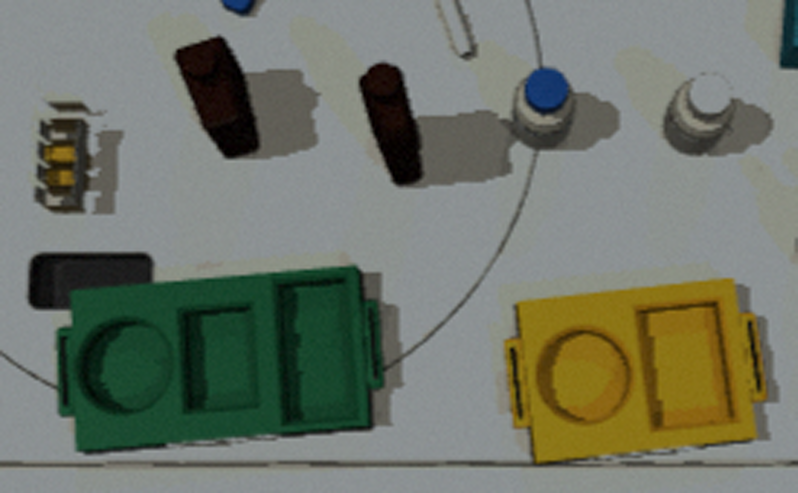

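View pics/sidec.png

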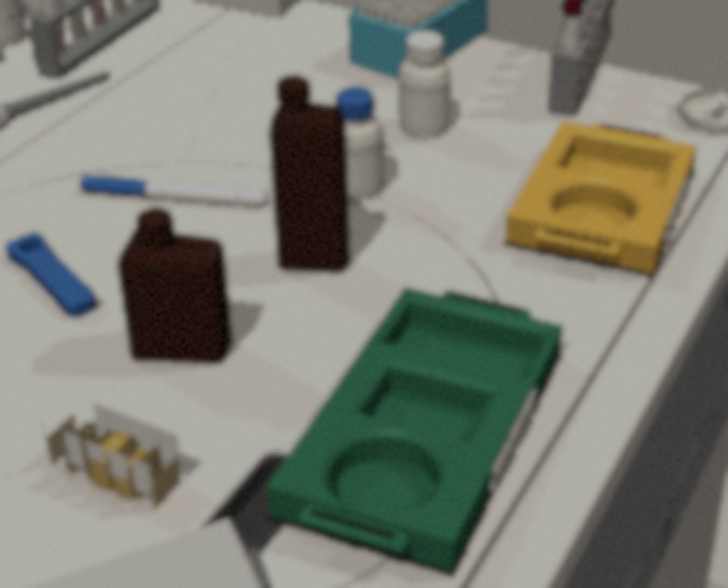

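```bash
cat > m.py <<'E'
import numpy as np, cv2
from scipy.optimize import least_squares, differential_evolution
np.set_printoptions(suppress=True,precision=2)
C={n:dict(np.load(f'{n}0.npz')) for n in('top','side')}
def proj(n,P,C=C):
    c=C[n]; T=np.linalg.inv(c['T']); q=np.atleast_2d(P)@T[:3,:3].T+T[:3,3]; q=q@c['camera_matrix'].T; return q[:,:2]/q[:,2:]
def full(n,uv):
    o,k=((160,155),2.9) if n=='top' else ((170,175),2.8)
    return (np.array(uv,float)+.5)/k-.5+o
def place(p,L):
    x,y,z,a=p; c,s=np.cos(a),np.sin(a); L=np.atleast_2d(L).astype(float)
    return np.c_[x+c*L[:,0]-s*L[:,1], y+s*L[:,0]+c*L[:,1], z+L[:,2]]
def fit(obs,p0):
    f=lambda p:np.concatenate([proj(n,place(p,L))[0]-full(n,uv) for n,L,uv in obs])
    r=least_squares(f,p0,loss='soft_l1'); return r.x,f(r.x).reshape(-1,2)
def tri(u,v):
    f=lambda p:np.r_[proj('top',p)[0]-full('top',u),proj('side',p)[0]-full('side',v)]
    r=least_squares(f,[550,-100,50]); return r.x,r.fun
E
python3 - <<'E'
from m import *
g=[]
for L,t,s in [((50,90),(72,290),(272,492)),((50,-90),(357,266),(405,291)),((-50,-90),(371,415),(560,325)),((-50,90),(77,441),(447,550)),((0,58),(125,365),(384,475))]:
    g+=[('top',(*L,0),t),('side',(*L,0),s)]
print('green',*fit(g,[485,60,24,.1]))
g=[]
for L,t,s in [((50,68),(518,303),(508,215)),((50,-68),(735,279),(570,125)),((-50,-68),(755,430),(695,150)),((0,31.5),(583,375),(594,203))]:
    g+=[('top',(*L,0),t),('side',(*L,0),s)]
print('yellow',*fit(g,[485,-200,24,.1]))
print('blue cap top',*tri((546,88),(356,97)))
print('white cap top',*tri((711,93),(425,41)))
# amber silhouettes
def model(w,d,h,ch,off):
    b=[(sx*w/2,sy*d/2,z) for sx in(-1,1) for sy in(-1,1) for z in(0,h)]
    a=np.linspace(0,6.28,16); cap=[(10*np.cos(t),off+10*np.sin(t),z) for t in a for z in(h-2,ch)]
    return b,cap
for name,dim,roi,p0 in [('wide',(33,56,77,94,-13),{'top':(165,210,250,262-50),'side':(205,245,255,305)},(600,50)),('tall',(26,45,116,132,-10),{'top':(280,170,312,225),'side':(260,198,300,275)},(590,-70))]:
    K=4; M={}
    if name=='wide': roi={'top':(215,160,253,215),'side':(205,245,260,310)}
    for n,(a,b,c,d) in roi.items():
        im=C[n]['image'][b:d,a:c]; im=cv2.resize(im,(0,0),fx=K,fy=K,interpolation=cv2.INTER_CUBIC).astype(int)
        M[n]=(im[...,1]<38)
    def cost(p):
        t=0
        for n,(a,b,c,d) in roi.items():
            z=np.zeros(M[n].shape,np.uint8)
            D=dim[:4]+(p[4],)
            for part in model(*D):
                q=((proj(n,place(p[:4],part))+.5-[a,b])*K-.5)
                cv2.fillConvexPoly(z,cv2.convexHull(np.round(q).astype(np.int32)),1)
            t+=(M[n]!=z).sum()/(M[n].sum())
        return t
    r=differential_evolution(cost,[(520,680),(p0[1]-60,p0[1]+60),(-10,10),(-1.6,1.6),(-20,20)],seed=1,maxiter=150,tol=1e-6)
    print(name,r.x,r.fun,{n:M[n].sum()/K/K for n in M})
E
```

```text
green [483.83  36.14  17.59   0.09] [[ 0.14  0.1 ]
 [-2.57 -0.48]
 [ 0.2  -0.2 ]
 [-0.97  0.19]
 [-0.59  3.24]
 [-0.1   1.83]
 [ 0.31  3.15]
 [ 1.31 -1.1 ]
 [ 0.5  -0.05]
 [-0.92 -0.02]]
yellow [ 474.71 -222.77   19.46    0.1 ] [[-0.06 -0.21]
 [-0.95  0.88]
 [-0.47  0.29]
 [-2.91 -0.88]
 [ 0.48  3.41]
 [ 0.38 -0.8 ]
 [ 0.83  0.27]
 [-0.31  0.49]]
blue cap top [ 639.55 -166.82   71.21] [ 0.23  0.61 -0.68 -0.19]
white cap top [ 636.67 -266.29   70.73] [ 0.14  0.39 -0.47 -0.12]
wide [646.3   35.35  -9.04  -1.09   8.14] 0.47089661332963895 {'top': np.float64(702.0), 'side': np.float64(1526.9375)}
tall [622.72 -72.79  -9.73  -1.3    5.23] 0.5343539990709417 {'top': np.float64(538.75), 'side': np.float64(1414.75)}
```

```bash
cat > fit.py <<'E'
from m import *
from scipy.spatial.transform import Rotation as R
# joint fit: carriers, cap tops; small corrections (mm, rad) of both cameras, priors 2 mm / 4 mrad
T0={n:C[n]['T'].copy() for n in C}
def setc(d):
    for n,e in zip(('top','side'),(d[:6],d[6:12])):
        T=T0[n].copy(); T[:3,3]+=e[:3]; T[:3,:3]=R.from_rotvec(e[3:]).as_matrix()@T[:3,:3]; C[n]['T']=T
G=[((50,90,24),(72,290),(272,492)),((50,-90,24),(357,266),(405,291)),((-50,-90,24),(371,425),(560,325)),((-50,90,24),(77,450),(449,550)),((0,58,24),(125,365),(384,475))]
Y=[((50,68,24),(518,303),(508,215)),((50,-68,24),(735,279),(570,125)),((-50,-68,24),(755,437),(695,150)),((-50,68,24),(538,461),None),((0,31.5,24),(583,375),(594,203))]
B=[((0,0,76),(546,88),(356,97))]; W=[((0,0,76),(711,93),(425,41))]
def f(q):
    setc(q[:12]); o=[]
    for k,(S,p) in enumerate([(G,q[12:16]),(Y,q[16:20]),(B,np.r_[q[20:23],0]),(W,np.r_[q[23:26],0])]):
        for L,t,s in S:
            o.append(proj('top',place(p,L))[0]-full('top',t))
            if s: o.append(proj('side',place(p,L))[0]-full('side',s))
    z=q[[14,18,22,25]]
    return np.concatenate([np.concatenate(o)/.7, q[:12]/np.tile([2,2,2,.004,.004,.004],2), z/1.])
q0=np.r_[np.zeros(12),484,36,0,.09,475,-223,0,.1,640,-167,0,637,-266,0]
r=least_squares(f,q0,loss='soft_l1'); setc(r.x[:12])
if __name__=='__main__':
    print('cam',r.x[:12].round(4)); print('green',r.x[12:16],'yellow',r.x[16:20],'blue',r.x[20:23],'white',r.x[23:26]); print(r.cost,(f(r.x)[:50]*.7).reshape(-1,2).round(1).tolist())
E
python3 fit.py
cat > sil.py <<'E'
from fit import *
def model(w,d,h,ch,off):
    b=[(sx*w/2,sy*d/2,z) for sx in(-1,1) for sy in(-1,1) for z in(0,h)]
    a=np.linspace(0,6.28,16); return b,[(10*np.cos(t),off+10*np.sin(t),z) for t in a for z in(h-2,ch)]
K=4; rows=[]
for name,dim,roi,yc in [('wide',(33,56,77,94),{'top':(215,160,253,215),'side':(205,245,260,310)},45),('tall',(26,45,116,132),{'top':(280,170,312,225),'side':(258,198,300,275)},-70)]:
    M={};I={}
    for n,(a,b,c,d) in roi.items():
        im=cv2.resize(C[n]['image'][b:d,a:c],(0,0),fx=K,fy=K,interpolation=cv2.INTER_CUBIC); I[n]=im; h=cv2.cvtColor(im,cv2.COLOR_BGR2HSV)
        M[n]=(im[...,2]<75)&(im[...,1]<55)
    def draw(p,n):
        z=np.zeros(M[n].shape,np.uint8); a,b=roi[n][:2]
        for part in model(*dim,p[4]):
            cv2.fillConvexPoly(z,cv2.convexHull(np.round((proj(n,place(p[:4],part))+.5-[a,b])*K-.5).astype(np.int32)),1)
        return z
    cost=lambda p:sum((M[n]!=draw(p,n)).sum()/M[n].sum() for n in roi)
    r=differential_evolution(cost,[(540,680),(yc-50,yc+50),(-6,6),(-1.57,1.57),(-20,20)],seed=1,maxiter=200,tol=1e-7)
    print(name,r.x,r.fun)
    for n in roi:
        v=I[n].copy(); cs,_=cv2.findContours(draw(r.x,n),0,1); cv2.drawContours(v,cs,-1,(0,255,0),1); cs,_=cv2.findContours(M[n].astype(np.uint8),0,1); cv2.drawContours(v,cs,-1,(255,0,255),1); rows.append(cv2.copyMakeBorder(v,0,310-v.shape[0],0,0,0))
cv2.imwrite('pics/sil.png',cv2.hconcat(rows))
E
python3 sil.py
```

```text
cam [-0.28  0.36  1.52  0.    0.   -0.    0.28 -0.36  1.5  -0.   -0.    0.  ]
green [482.81  37.26  -0.83   0.09] yellow [ 474.43 -221.16    0.04    0.1 ] blue [ 638.64 -165.02    0.03] white [ 635.56 -263.94   -0.03]
17.03602094875336 [[-0.3, 0.1], [-2.0, -0.4], [0.2, -0.4], [-0.2, 0.0], [-0.5, -0.1], [1.0, 1.7], [-0.1, 0.2], [1.6, -1.0], [0.2, 0.0], [-0.1, -0.0], [-0.1, -0.7], [-0.5, 1.1], [-0.2, -0.2], [-2.3, -0.6], [0.8, 0.7], [1.1, -0.5], [-0.8, 0.5], [0.9, -0.1], [0.2, 0.8], [0.1, 0.2], [-0.2, -0.0], [-0.0, -0.1], [0.1, -0.0], [-0.1, 0.1], [0.5, 0.2]]
wide [643.77  35.67  -1.97  -1.1    9.62] 0.4020177867831944
tall [620.24 -71.96  -4.37  -1.29   7.58] 0.4348330461224319
```

View pics/sil.png

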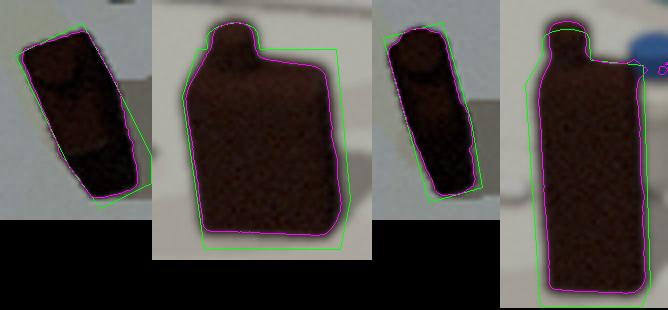

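The silhouettes fit loosely since the bottles have rounded edges; I'll add rounding to the model.

```bash
python3 - <<'E'
s=open('sil.py').read()
a=s.index('def model'); b=s.index('K=4;')
s=s[:a]+'''def model(w,d,h,ch,off,r,bv,lo):
    a=np.linspace(0,6.28,33)
    def ring(i,z): return [(np.sign(np.cos(t))*(w/2-r)+(r-i)*np.cos(t),np.sign(np.sin(t))*(d/2-r)+(r-i)*np.sin(t),z) for t in a]
    return ring(lo,0)+ring(0,lo)+ring(0,h-bv)+ring(min(bv,r),h),[(10*np.cos(t),off+10*np.sin(t),z) for t in a for z in(h-6,ch)]
'''+s[b:]
s=s.replace('model(*dim,p[4])','model(*dim,*p[4:])').replace('(-6,6),(-1.57,1.57),(-20,20)]','(-3,3),(-1.57,1.57),(-20,20),(1,12),(0,15),(0,6)]').replace('<75','<85').replace('<55','<65')
open('sil.py','w').write(s)
E
python3 sil.py
```

```text
wide [645.05  37.36  -0.11  -1.2    8.38  11.87   9.07   6.  ] 0.1435411829603649
tall [618.78 -72.54   1.35  -1.28   7.56  11.98   9.03   5.86] 0.1702204209579287
```

View pics/sil.png

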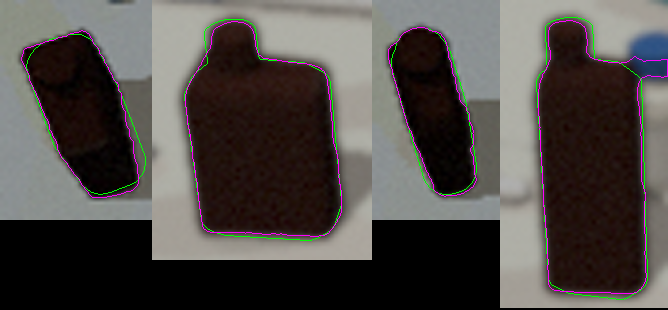

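Run:
```python
import cv2
a=cv2.imread('pics/top0.png')[183:235,165:210]; b=cv2.imread('pics/side0.png')[312:364,180:242]
f=lambda i:cv2.convertScaleAbs(cv2.resize(i,(0,0),fx=7,fy=7,interpolation=cv2.INTER_CUBIC),alpha=1.25)
cv2.imwrite('pics/cuv.png',cv2.hconcat([f(a),f(b)]))
```

```text
(no output)
```

View pics/cuv.png

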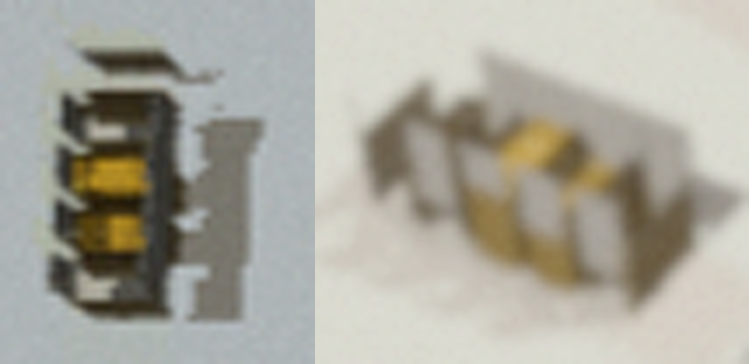

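Run:
```python
from fit import *
ft=lambda u,v:np.array([165+(u+.5)/7-.5,183+(v+.5)/7-.5]); fs=lambda u,v:np.array([180+(u-315+.5)/7-.5,312+(v+.5)/7-.5])
for nm,t,s in [('cell1',(110,175),(535,148)),('cell2',(113,232),(592,178)),('near+y bot',(78,302),(635,305)),('near-y bot',(167,318),(690,242)),('far -y top',(178,72),(485,55)),('far +y',(82,52),(365,135))]:
    f=lambda p:np.r_[proj('top',p)[0]-ft(*t),proj('side',p)[0]-fs(*s)]
    r=least_squares(f,[600,130,20]); print(nm,r.x,r.fun)
# box prediction
p=np.array([600,132,0,-.09])
def pr(p):
    for L in [(a,b,z) for a in(35,-35) for b in(13,-13) for z in (0,47)]:
        q=proj('top',place(p,L))[0]; w=proj('side',place(p,L))[0]
        print(L,((q-[165,183])*7).round(),((w-[180,312])*7+[315,0]).round())
pr(p)
```

```text
cell1 [610.67 141.08  27.86] [ 0.29  0.67 -0.55 -0.19]
cell2 [596.53 140.64  25.01] [ 0.16  0.38 -0.3  -0.1 ]
near+y bot [579.65 153.37   8.52] [ 0.53  1.27 -1.   -0.32]
near-y bot [579.32 131.64   6.23] [-0.25 -0.61  0.49  0.15]
far -y top [637.64 123.86  29.03] [ 0.47  1.05 -0.88 -0.31]
far +y [646.   151.64  25.13] [ 0.1   0.21 -0.17 -0.06]
(35, 13, 0) [142. 112.] [446. 206.]
(35, 13, 47) [89. 63.] [415.  38.]
(35, -13, 0) [237. 120.] [530. 134.]
(35, -13, 47) [189.  71.] [504. -31.]
(-35, 13, 0) [105. 363.] [698. 334.]
(-35, 13, 47) [ 50. 327.] [676. 164.]
(-35, -13, 0) [201. 371.] [780. 257.]
(-35, -13, 47) [151. 335.] [762.  88.]
```

```bash
python3 - <<'E'
from fit import *
for nm,t,s in [('tip right/bottom corner',(127,289),(248,365)),('tip upper',(142,268),(266,385)),('left',(62,210),(262,412))]:
    f=lambda p:np.r_[proj('top',p)[0]-t,proj('side',p)[0]-s]
    r=least_squares(f,[550,250,80]); print(nm,r.x,r.fun)
for z in(0,60,120):
    c=[]
    for uv in [(142,268),(127,289),(62,210),(45,232)]:
        T=C['top']['T'];d=T[:3,:3]@np.linalg.solve(C['top']['camera_matrix'],[*uv,1]);c.append((T[:3,3]+d*(z-T[2,3])/d[2]).round())
    print(z,c)
E
python3 -m handwheel '{"fingers":[85,85,85,85,85],"translation":[[0.5,-2,1],[1,-4,2],[1.8,-6,2.8],[2.6,-8,2.8],[3.4,-10,2.8]],"spin":[0.5,1,1.5,2,2.4]}'
```

```text
tip right/bottom corner [478.62 213.11  88.76] [ -4.87 -12.9    9.27   2.59]
tip upper [487.68 195.6   38.86] [ 2.27  6.14 -4.47 -1.21]
left [486.16 271.1   92.18] [ 24.8   61.41 -40.84 -12.52]
0 [array([504., 216.,   0.]), array([465., 241.,   0.]), array([615., 376.,   0.]), array([573., 404.,   0.])]
60 [array([496., 192.,  60.]), array([460., 215.,  60.]), array([600., 342.,  60.]), array([560., 368.,  60.])]
120 [array([488., 169., 120.]), array([454., 190., 120.]), array([584., 307., 120.]), array([547., 331., 120.])]
time_s: 0.6
ee_pos: [329.1, 345.7, 301.1]
orientation: [0.04, 0.999, 0.001, 0.0]
wrist_force: [0.9, 0.6, 0.0]
width: 84.8
grip_force: 0.0
```

```bash
python3 -m handwheel '{"fingers":[85,85,85,85,85],"translation":[[1.1,-1.7,0],[2.2,-3.4,0],[3.4,-5.1,0],[4.5,-6.8,0],[5.64,-8.4,0]],"spin":[0,0,0,0,0]}' >/dev/null
python3 -m handwheel '{"fingers":[85,85,85,85,85],"translation":[[1.3,0.3,-1],[2.6,0.6,-2.5],[3.9,0.9,-4],[5.24,1.2,-5.5],[5.24,1.2,-6]],"spin":[0,0,0,0,0]}'
python3 -m handwheel '{"fingers":[85,85],"translation":[[0,0,0],[0,0,0]],"spin":[0,0]}'
python3 - <<'E'
from cell import bot
import cv2,numpy as np
o=[]
for n in('top','side'):
    c=bot.capture(n); np.savez(f'{n}1.npz',**c); print(np.abs(c['T']-np.load(f'{n}0.npz')['T']).max())
    i=c['image']; o.append(i[130:330,100:300] if n=='top' else i[180:380,120:320])
cv2.imwrite('pics/h1.png',cv2.resize(cv2.hconcat(o),(800,400),interpolation=cv2.INTER_CUBIC))
E
```

```text
time_s: 1.6
ee_pos: [599.0, 169.6, 144.0]
orientation: [0.042, 0.999, -0.002, -0.003]
wrist_force: [-2.0, -0.9, -0.6]
width: 84.6
grip_force: 0.0
time_s: 1.8
ee_pos: [598.8, 169.7, 151.6]
orientation: [0.042, 0.999, 0.0, 0.0]
wrist_force: [0.2, -0.7, 0.6]
width: 85.0
grip_force: 0.0
0.0
0.0
```

View pics/h1.png

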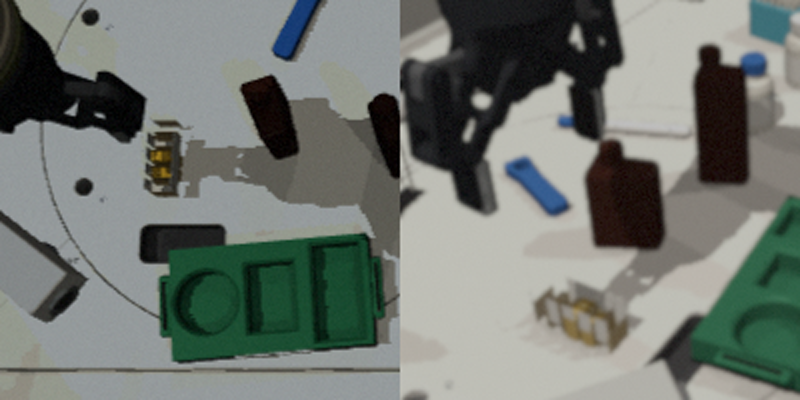

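The view shows the open fingers around side pixels (159,286) and (214,249), short of the cuvettes (still at top pixel (182,210)). I'll check the fingertips against the calibration.

Run:
```python
from fit import *
t=np.array([598.8,169.7,151.6]); d=np.array([np.cos(np.radians(85.2)),np.sin(np.radians(85.2)),0])
for z in(0,13):
    for s in(42.5,50,-42.5,-50):
        P=t+s*d+[0,0,z]; print(z,s,'top',proj('top',P)[0],'side',proj('side',P)[0])
```

```text
0 42.5 top [112.01 193.68] side [166.18 294.12]
0 50 top [107.33 193.32] side [161.33 297.51]
0 -42.5 top [165.15 197.85] side [215.28 259.76]
0 -50 top [169.86 198.22] side [219.16 257.05]
13 42.5 top [108.3  191.31] side [164.31 285.38]
13 50 top [103.55 190.94] side [159.37 288.74]
13 -42.5 top [162.36 195.55] side [214.15 251.51]
13 -50 top [167.15 195.92] side [218.07 248.84]
```

```bash
python3 -m handwheel '{"fingers":[85,75,65,60,60],"translation":[[0.49,-1.19,0],[0.49,-1.19,-1.2],[0.49,-1.19,-2.5],[0.49,-1.19,-4],[0.49,-1.19,-5.18]],"spin":[0,0,0,0,0]}'
python3 -m handwheel '{"fingers":[60,50,40,30,20],"translation":[[0,0,0],[0,0,0],[0,0,0],[0,0,0],[0,0,0]],"spin":[0,0,0,0,0]}'
python3 -m handwheel '{"fingers":[15,15,15,15,15],"translation":[[0,0,0],[0,0,0],[0,0,0],[0,0,0.4],[0,0,1]],"spin":[0,0,0,0,0]}'
```

```text
time_s: 2.4
ee_pos: [611.4, 140.5, 21.4]
orientation: [0.042, 0.999, 0.001, 0.001]
wrist_force: [0.8, -0.0, -0.0]
width: 59.8
grip_force: 0.0
time_s: 2.9
ee_pos: [612.5, 140.4, 23.2]
orientation: [0.042, 0.999, 0.001, 0.002]
wrist_force: [-0.7, 0.8, 9.3]
width: 25.1
grip_force: 57.1
time_s: 3.4
ee_pos: [610.8, 139.9, 46.6]
orientation: [0.042, 0.999, -0.0, -0.0]
wrist_force: [0.1, 0.0, -0.3]
width: 25.2
grip_force: 57.5
```

```bash
python3 -m handwheel '{"fingers":[15,15,15,15,15],"translation":[[0,0,1.4],[-0.7,-1,2],[-1.7,-2.3,2],[-2.7,-3.6,2],[-3.7,-4.9,2]],"spin":[0,0,0.4,0.8,1.24]}' >/dev/null
python3 -m handwheel '{"fingers":[15,15,15,15,15],"translation":[[-0.8,-1.1,0],[-1.2,-1.6,0],[-1.2,-1.6,0],[-1.2,-1.6,0],[-1.2,-1.6,0]],"spin":[0,0,0,0,0]}'
python3 - <<'E'
from cell import bot
import cv2,numpy as np
o=[]
for n in('top','side'):
    c=bot.capture(n)
    i=c['image']; o.append(i[180:340,170:370] if n=='top' else i[200:360,250:450])
cv2.imwrite('pics/h2.png',cv2.resize(cv2.hconcat(o),(800,320),interpolation=cv2.INTER_CUBIC))
E
```

```text
time_s: 4.4
ee_pos: [489.6, -21.1, 96.3]
orientation: [-0.046, 0.999, 0.0, 0.0]
wrist_force: [-0.1, -0.8, -1.3]
width: 25.4
grip_force: 57.5
```

View pics/h2.png

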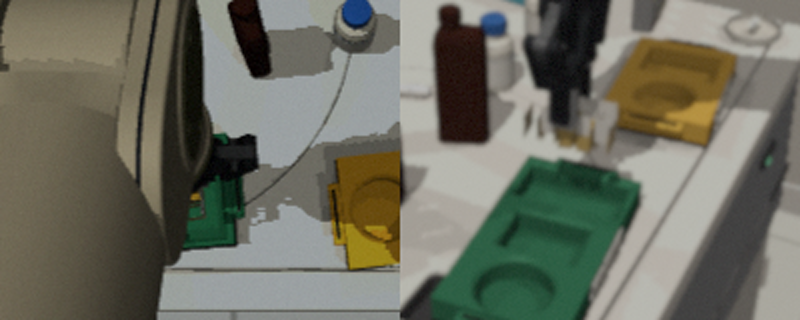

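The pack hangs level and centred under the fingers (side crop 525–617, finger at 570), above the far well. Lowering.

```bash
python3 -m handwheel '{"fingers":[15,15,15,15,15],"translation":[[-0.06,-0.06,-1],[-0.06,-0.06,-1.8],[-0.06,-0.06,-2.3],[-0.06,-0.06,-2.55],[-0.06,-0.06,-2.65]],"spin":[0,0,0,0,0]}'
python3 -m handwheel '{"fingers":[15,15,15],"translation":[[0,0,-0.06],[0,0,-0.12],[0,0,-0.12]],"spin":[0,0,0]}'
```

```text
time_s: 5.0
ee_pos: [487.2, -23.7, 29.3]
orientation: [-0.045, 0.999, -0.0, -0.0]
wrist_force: [-0.8, -0.0, 0.2]
width: 25.7
grip_force: 57.5
time_s: 5.3
ee_pos: [487.7, -23.8, 28.1]
orientation: [-0.045, 0.999, 0.0, 0.0]
wrist_force: [-6.0, 0.6, 13.4]
width: 25.1
grip_force: 58.9
```

```bash
python3 -m handwheel '{"fingers":[32,40,46,46,46],"translation":[[0,0,0.02],[0,0,0.02],[0,0,0.02],[0,0,0.3],[0,0,1]],"spin":[0,0,0,0,0]}'
python3 -m handwheel '{"fingers":[50,85,85,85,85],"translation":[[0,0,2],[0,0,4],[0.5,-1,5],[1.5,-2.7,5],[2.5,-4.4,5]],"spin":[0,0,0,0,0]}'
```

```text
time_s: 5.8
ee_pos: [486.2, -24.0, 51.2]
orientation: [-0.045, 0.999, -0.0, -0.001]
wrist_force: [1.2, -0.7, 0.8]
width: 46.0
grip_force: 0.0
time_s: 6.3
ee_pos: [551.1, -134.7, 178.7]
orientation: [-0.046, 0.999, 0.0, 0.002]
wrist_force: [0.2, 0.8, 0.2]
width: 84.9
grip_force: 0.0
```

```bash
python3 -m handwheel '{"fingers":[85,85,85,85,85],"translation":[[1,-1.5,0],[2,-3,0],[3,-4.6,-1],[3.38,-5.17,-2],[3.38,-5.17,-2.3]],"spin":[0,0,0,0,0]}'
python3 -m handwheel '{"fingers":[85,85],"translation":[[0,0,0],[0,0,0]],"spin":[0,0]}'
python3 - <<'E'
from cell import bot
import cv2,numpy as np
o=[]
for n in('top','side'):
    c=bot.capture(n)
    i=c['image']; o.append(i[150:330,170:430] if n=='top' else i[160:340,240:460])
cv2.imwrite('pics/h3.png',cv2.resize(cv2.hconcat(o),(800,300),interpolation=cv2.INTER_CUBIC))
E
```

```text
time_s: 6.8
ee_pos: [632.9, -266.0, 115.7]
orientation: [-0.043, 0.999, -0.0, -0.002]
wrist_force: [0.2, 1.2, 0.2]
width: 85.1
grip_force: 0.0
time_s: 7.0
ee_pos: [634.6, -262.2, 120.4]
orientation: [-0.045, 0.999, 0.0, 0.001]
wrist_force: [0.1, 0.5, 0.8]
width: 84.9
grip_force: 0.0
```

View pics/h3.png

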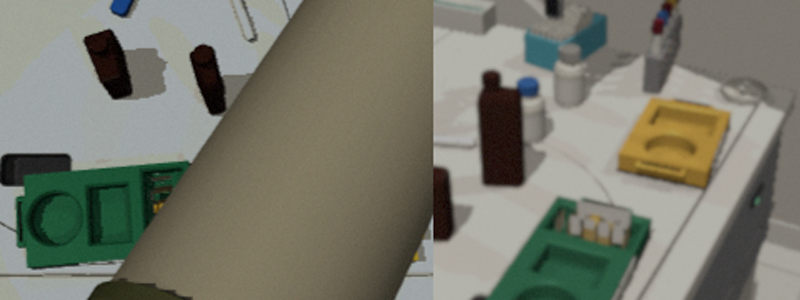

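Cuvettes stand upright in their well (side crop (600,220)). Narrowing to 65 and descending onto the white-capped bottle.

```bash
python3 -m handwheel '{"fingers":[75,65,65,65,65],"translation":[[0.04,-0.07,0],[0.04,-0.07,-0.6],[0.04,-0.07,-1.8],[0.04,-0.07,-3],[0.04,-0.07,-3.82]],"spin":[0,0,0,0,0]}'
python3 -m handwheel '{"fingers":[60,50,42,35,30],"translation":[[0,0,0],[0,0,0],[0,0,0],[0,0,0],[0,0,0]],"spin":[0,0,0,0,0]}'
python3 -m handwheel '{"fingers":[30,30,30,30,30],"translation":[[0,0,0],[0,0,0],[0,0,0.4],[0,0,1.2],[0,0,2.4]],"spin":[0,0,0,0,0]}'
```

```text
time_s: 7.6
ee_pos: [634.0, -264.1, 20.6]
orientation: [-0.045, 0.999, 0.001, -0.001]
wrist_force: [0.5, 1.1, -0.5]
width: 65.1
grip_force: 0.0
time_s: 8.1
ee_pos: [636.3, -265.4, 25.5]
orientation: [-0.045, 0.999, -0.0, 0.001]
wrist_force: [-0.7, -0.2, 6.7]
width: 36.5
grip_force: 60.7
time_s: 8.6
ee_pos: [634.2, -264.5, 83.5]
orientation: [-0.045, 0.999, 0.0, -0.001]
wrist_force: [0.7, -0.5, -0.8]
width: 36.8
grip_force: 60.2
```

```bash
python3 -m handwheel '{"fingers":[30,30,30,30,30],"translation":[[-1,0.2,1.2],[-2.3,0.6,1.9],[-3.8,1.3,1.9],[-4.4,3,1.9],[-4.8,4.8,1.9]],"spin":[0,0,0,0,0]}'>/dev/null
python3 -m handwheel '{"fingers":[30,30,30,30,30],"translation":[[-0.3,1.9,0],[-0.6,3.8,0],[-0.9,5.7,0],[-1.2,7.6,0],[-1.46,9.5,0]],"spin":[0,0,0,0,0]}'
python3 -m handwheel '{"fingers":[30,30,30],"translation":[[0,0,0],[0,0,0],[0,0,0]],"spin":[0,0,0]}'
python3 - <<'E'
from cell import bot
import cv2,numpy as np
o=[]
for n in('top','side'):
    c=bot.capture(n)
    i=c['image']; o.append(i[150:330,150:350] if n=='top' else i[200:400,220:440])
o=[cv2.resize(x,(400,380),interpolation=cv2.INTER_CUBIC) for x in o]
cv2.imwrite('pics/h4.png',cv2.hconcat(o))
E
```

```text
time_s: 9.6
ee_pos: [478.2, 94.3, 132.2]
orientation: [-0.045, 0.999, 0.0, 0.001]
wrist_force: [1.0, 0.1, -1.7]
width: 36.4
grip_force: 60.2
time_s: 9.9
ee_pos: [479.0, 91.4, 131.6]
orientation: [-0.044, 0.999, -0.0, 0.0]
wrist_force: [-0.2, -1.4, -1.4]
width: 36.9
grip_force: 60.3
```

View pics/h4.png

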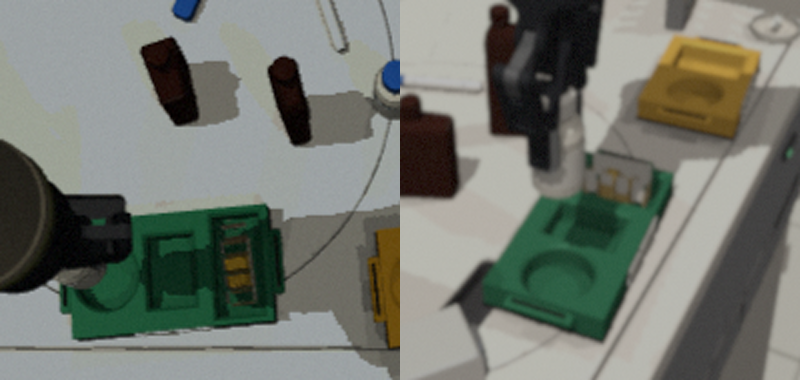

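Run:
```python
from fit import *
k=np.array([400/220,380/200])
for dx in(0,-10,-19):
    for h in(0,62,76):
        r=20 if h<70 else 13.5
        q=[(proj('side',[479+dx+sx*r*.9,91.4+sx*r*.44,106.6+h])[0]-[220,200])*k+[400,0] for sx in(1,0,-1)]
        print(dx,h,np.round(q).tolist())
print((proj('side',[479,91.4+27,131.6+5])[0]-[220,200])*k+[400,0])
```

```text
0 0 [[530.0, 183.0], [557.0, 183.0], [585.0, 184.0]]
0 62 [[528.0, 110.0], [556.0, 110.0], [585.0, 111.0]]
0 76 [[536.0, 93.0], [556.0, 93.0], [576.0, 93.0]]
-10 0 [[542.0, 187.0], [569.0, 188.0], [597.0, 188.0]]
-10 62 [[540.0, 114.0], [569.0, 114.0], [598.0, 115.0]]
-10 76 [[549.0, 96.0], [569.0, 97.0], [589.0, 97.0]]
-19 0 [[553.0, 191.0], [580.0, 191.0], [608.0, 192.0]]
-19 62 [[552.0, 118.0], [581.0, 118.0], [610.0, 118.0]]
-19 76 [[561.0, 100.0], [581.0, 100.0], [601.0, 100.0]]
[538.36 170.83]
```

White bottle is centred between the pads (side crop 535–585, as predicted). Lowering.

```bash
python3 -m handwheel '{"fingers":[30,30,30,30,30],"translation":[[-0.03,0.07,-1.2],[-0.03,0.07,-2.5],[-0.03,0.07,-3.3],[-0.03,0.07,-3.7],[-0.03,0.07,-3.85]],"spin":[0,0,0,0,0]}'
python3 -m handwheel '{"fingers":[30,30,30,30],"translation":[[0,0,-0.08],[0,0,-0.14],[0,0,-0.18],[0,0,-0.18]],"spin":[0,0,0,0]}'
```

```text
time_s: 10.5
ee_pos: [477.7, 93.4, 34.3]
orientation: [-0.044, 0.999, -0.0, -0.001]
wrist_force: [0.1, 0.1, -1.0]
width: 36.7
grip_force: 60.3
time_s: 10.9
ee_pos: [478.2, 94.4, 30.8]
orientation: [-0.045, 0.999, 0.0, 0.0]
wrist_force: [-0.2, 0.5, -0.7]
width: 36.8
grip_force: 60.3
```

```bash
python3 -m handwheel '{"fingers":[30,30,30,30],"translation":[[0,0,-0.04],[0,0,-0.08],[0,0,-0.08],[0,0,-0.08]],"spin":[0,0,0,0]}'
```

```text
time_s: 11.3
ee_pos: [478.5, 94.5, 30.4]
orientation: [-0.045, 0.999, 0.001, 0.0]
wrist_force: [-10.0, -2.3, 25.6]
width: 36.6
grip_force: 63.0
```

```bash
python3 -m handwheel '{"fingers":[42,50,54,54,54],"translation":[[0,0,0.05],[0,0,0.05],[0,0,0.05],[0,0,0.5],[0,0,1.5]],"spin":[0,0,0,0,0]}'
python3 -m handwheel '{"fingers":[54,70,85,85,85],"translation":[[0,0,2],[0.5,-0.2,3.6],[2.2,-0.8,3.6],[4,-1.4,3.6],[5.8,-2,3.6]],"spin":[0,0,0.6,1.2,1.72]}'
python3 -m handwheel '{"fingers":[85,85,85],"translation":[[0.86,-0.28,0],[0.86,-0.28,0],[0.86,-0.28,0]],"spin":[0,0,0]}'
```

```text
time_s: 11.8
ee_pos: [476.6, 93.8, 65.3]
orientation: [-0.045, 0.999, -0.001, -0.002]
wrist_force: [1.2, -0.5, 0.9]
width: 54.1
grip_force: 0.0
time_s: 12.3
ee_pos: [624.7, 44.2, 157.4]
orientation: [-0.166, 0.986, 0.0, 0.001]
wrist_force: [-0.1, 1.2, 0.8]
width: 84.8
grip_force: 0.0
time_s: 12.6
ee_pos: [644.2, 37.2, 155.9]
orientation: [-0.164, 0.986, -0.0, -0.0]
wrist_force: [0.2, 0.0, -0.4]
width: 85.0
grip_force: 0.0
```

```bash
python3 -m handwheel '{"fingers":[85,80,75,72,72],"translation":[[0.02,0,-0.8],[0.02,0,-2],[0.02,0,-3.3],[0.02,0,-4.2],[0.02,0,-4.44]],"spin":[0,0,0,0,0]}'
python3 -m handwheel '{"fingers":[60,50,40,32,25],"translation":[[0,0,0],[0,0,0],[0,0,0],[0,0,0],[0,0,0]],"spin":[0,0,0,0,0]}'
python3 -m handwheel '{"fingers":[25,25,25,25,25],"translation":[[0,0,0],[0,0,0],[0,0,0.4],[0,0,1.2],[0,0,2.4]],"spin":[0,0,0,0,0]}'
```

```text
time_s: 13.1
ee_pos: [642.4, 38.2, 42.8]
orientation: [-0.165, 0.986, 0.0, -0.002]
wrist_force: [0.2, -0.9, 0.9]
width: 72.1
grip_force: 0.0
time_s: 13.6
ee_pos: [645.6, 37.7, 46.3]
orientation: [-0.164, 0.986, 0.0, 0.001]
wrist_force: [-2.2, 2.2, 7.5]
width: 29.4
grip_force: 59.0
time_s: 14.1
ee_pos: [643.8, 37.1, 104.7]
orientation: [-0.164, 0.986, -0.0, -0.001]
wrist_force: [0.2, -0.3, -0.7]
width: 29.2
grip_force: 59.1
```

```bash
python3 -m handwheel '{"fingers":[25,25,25,25,25],"translation":[[-1,0,1.4],[-2.8,0,1.4],[-4.6,-0.4,1.4],[-6,-1.4,1.4],[-6.4,-3.2,1.4]],"spin":[0,-0.5,-1,-1.4,-1.66]}'>/dev/null
python3 -m handwheel '{"fingers":[25,25,25,25,25],"translation":[[0,-1.8,0],[-0.1,-3.6,0],[-0.15,-5.4,0],[-0.2,-7.1,0],[-0.25,-8.4,0]],"spin":[0,0,0,0,0]}'>/dev/null
python3 -m handwheel '{"fingers":[25,25,25,25],"translation":[[0,0,0],[0,0,0],[0,0,0],[0,0,0]],"spin":[0,0,0,0]}'
```

```text
time_s: 15.5
ee_pos: [479.1, -251.5, 140.0]
orientation: [-0.05, 0.999, 0.0, 0.0]
wrist_force: [0.4, -0.5, -1.0]
width: 29.3
grip_force: 59.6
```

```bash
python3 -m handwheel '{"fingers":[25,25,25,25,25],"translation":[[-0.06,-0.04,-1],[-0.06,-0.04,-2],[-0.06,-0.04,-2.8],[-0.06,-0.04,-3.2],[-0.06,-0.04,-3.36]],"spin":[0,0,0,0,0]}'
python3 -m handwheel '{"fingers":[25,25,25,25,25],"translation":[[0,0,-0.06],[0,0,-0.12],[0,0,-0.16],[0,0,-0.2],[0,0,-0.2]],"spin":[0,0,0,0,0]}'
```

```text
time_s: 16.0
ee_pos: [477.1, -252.9, 55.3]
orientation: [-0.049, 0.999, 0.0, -0.001]
wrist_force: [-1.7, -0.3, -1.2]
width: 29.1
grip_force: 59.5
time_s: 16.5
ee_pos: [477.6, -253.8, 51.3]
orientation: [-0.049, 0.999, -0.0, 0.0]
wrist_force: [0.3, 0.6, 2.0]
width: 29.4
grip_force: 59.9
```

Just touching (2 N). A hair lower, then release and go to the blue-capped bottle.

```bash
python3 -m handwheel '{"fingers":[25,25,25],"translation":[[0,0,-0.03],[0,0,-0.05],[0,0,-0.05]],"spin":[0,0,0]}'
python3 -m handwheel '{"fingers":[36,44,50,50,50],"translation":[[0,0,0.02],[0,0,0.02],[0,0,0.02],[0,0,0.5],[0,0,1.6]],"spin":[0,0,0,0,0]}'
python3 -m handwheel '{"fingers":[60,75,75,75,75],"translation":[[0,0,2.2],[1,0.5,3],[2.5,1.3,3],[4,2.2,3],[5.5,3,3]],"spin":[0,-1,-2,-3,-4]}'
python3 -m handwheel '{"fingers":[75,75,75,75,75],"translation":[[0.9,0.45,0],[0.9,0.45,0],[0.9,0.45,0],[0.9,0.45,0],[0.9,0.45,0]],"spin":[-1,-2,-3,-4,-5]}'
python3 - <<'E'
from cell import bot
import cv2,numpy as np
o=[]
for n in('top','side'):
    c=bot.capture(n)
    i=c['image']; o.append(i[150:330,150:430] if n=='top' else i[160:400,220:460])
o=[cv2.resize(x,(400,380),interpolation=cv2.INTER_CUBIC) for x in o]
cv2.imwrite('pics/h5.png',cv2.hconcat(o))
E
```

```text
time_s: 16.8
ee_pos: [477.9, -253.8, 51.2]
orientation: [-0.049, 0.999, 0.0, 0.001]
wrist_force: [-4.8, 4.6, 16.9]
width: 29.1
grip_force: 61.8
time_s: 17.3
ee_pos: [475.9, -253.2, 88.9]
orientation: [-0.049, 0.999, 0.0, -0.002]
wrist_force: [0.1, -0.4, 0.2]
width: 49.9
grip_force: 0.0
time_s: 17.8
ee_pos: [616.3, -177.3, 165.9]
orientation: [0.231, 0.973, 0.0, 0.001]
wrist_force: [-0.2, -0.5, 0.2]
width: 74.9
grip_force: 0.0
time_s: 18.3
ee_pos: [637.2, -167.4, 165.4]
orientation: [0.55, 0.835, -0.0, 0.0]
wrist_force: [0.2, 0.2, -0.1]
width: 74.8
grip_force: 0.0
```

View pics/h5.png

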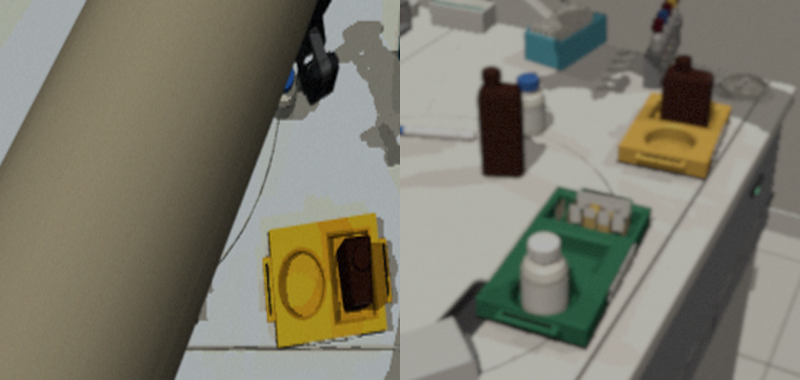

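White bottle, cuvettes and wide bottle are seated upright in their wells. Now picking the blue-capped one.

```bash
python3 -m handwheel '{"fingers":[75,75,70,70,70],"translation":[[0.06,0.1,-0.5],[0.06,0.1,-1.2],[0.06,0.1,-2],[0.06,0.1,-2],[0.06,0.1,-2]],"spin":[-1,-2,-2.25,-2.25,-2.25]}'
python3 -m handwheel '{"fingers":[68,68,68,68,68],"translation":[[0,0,-1],[0,0,-2.3],[0,0,-3.4],[0,0,-3.6],[0,0,-3.6]],"spin":[0,0,0,0,0]}'
python3 -m handwheel '{"fingers":[60,50,42,35,30],"translation":[[0,0,0],[0,0,0],[0,0,0],[0,0,0],[0,0,0]],"spin":[0,0,0,0,0]}'
python3 -m handwheel '{"fingers":[30,30,30,30,30],"translation":[[0,0,0],[0,0,0],[0,0,0.4],[0,0,1.2],[0,0,2.4]],"spin":[0,0,0,0,0]}'
```

```text
time_s: 18.9
ee_pos: [638.7, -165.0, 115.3]
orientation: [0.67, 0.742, -0.0, 0.0]
wrist_force: [0.0, -0.3, 0.5]
width: 70.0
grip_force: 0.0
time_s: 19.4
ee_pos: [639.0, -165.2, 25.5]
orientation: [0.671, 0.741, 0.0, 0.0]
wrist_force: [1.1, 0.1, -0.4]
width: 68.3
grip_force: 0.0
time_s: 19.9
ee_pos: [639.3, -165.1, 26.1]
orientation: [0.672, 0.741, 0.001, 0.001]
wrist_force: [-2.1, 1.1, 8.1]
width: 36.7
grip_force: 59.9
time_s: 20.4
ee_pos: [637.8, -164.6, 84.6]
orientation: [0.672, 0.741, -0.001, -0.001]
wrist_force: [0.8, 0.0, -0.6]
width: 36.8
grip_force: 60.1
```

```bash
python3 -m handwheel '{"fingers":[30,30,30,30,30],"translation":[[-1.2,-0.2,1.4],[-2.9,-0.4,1.4],[-4.6,-0.7,1.4],[-6.1,-0.95,1.4],[-6.68,-1,1.4]],"spin":[0,0,0,0,0]}'>/dev/null
python3 -m handwheel '{"fingers":[30,30,30],"translation":[[0,0,0],[0,0,0],[0,0,0]],"spin":[0,0,0]}'
```

```text
time_s: 21.2
ee_pos: [472.9, -189.7, 120.0]
orientation: [0.671, 0.741, 0.0, 0.0]
wrist_force: [0.3, -0.0, -0.9]
width: 36.9
grip_force: 60.3
```

```bash
python3 -m handwheel '{"fingers":[30,30,30,30,30],"translation":[[-0.06,0,-1],[-0.06,0,-2],[-0.06,0,-2.9],[-0.06,0,-3.25],[-0.06,0,-3.4]],"spin":[0,0,0,0,0]}'
python3 -m handwheel '{"fingers":[30,30,30,30,30],"translation":[[0,0,-0.06],[0,0,-0.12],[0,0,-0.18],[0,0,-0.22],[0,0,-0.22]],"spin":[0,0,0,0,0]}'
```

```text
time_s: 21.7
ee_pos: [470.2, -190.1, 34.0]
orientation: [0.672, 0.741, -0.001, -0.0]
wrist_force: [-0.3, 0.5, -1.3]
width: 36.9
grip_force: 60.3
time_s: 22.2
ee_pos: [470.9, -190.1, 30.9]
orientation: [0.672, 0.741, 0.001, 0.0]
wrist_force: [-7.7, 2.5, 21.8]
width: 36.6
grip_force: 62.8
```

```bash
python3 -m handwheel '{"fingers":[42,50,54,54,54],"translation":[[0,0,0.05],[0,0,0.05],[0,0,0.05],[0,0,0.5],[0,0,1.6]],"spin":[0,0,0,0,0]}'
python3 -m handwheel '{"fingers":[60,75,80,80,80],"translation":[[0,0,2.2],[0,0,4],[0.6,0.4,5],[2.2,1.6,5],[3.8,2.8,5]],"spin":[0,-0.9,-1.9,-2.9,-3.9]}'
python3 -m handwheel '{"fingers":[80,80,80,80,80],"translation":[[1,1,0],[2.1,1.9,0],[2.1,1.9,0],[2.1,1.9,0],[2.1,1.9,0]],"spin":[-1,-2,-3,-4,-5]}'
python3 -m handwheel '{"fingers":[80,80,80],"translation":[[0,0,0],[0,0,0],[0,0,0]],"spin":[-1,-1,-1]}'
```

```text
time_s: 22.7
ee_pos: [468.8, -189.7, 68.7]
orientation: [0.672, 0.741, -0.001, -0.001]
wrist_force: [0.7, -0.8, 0.2]
width: 53.9
grip_force: 0.0
time_s: 23.2
ee_pos: [567.1, -118.9, 196.5]
orientation: [0.848, 0.53, 0.002, 0.0]
wrist_force: [0.2, 0.1, 1.4]
width: 79.9
grip_force: 0.0
time_s: 23.7
ee_pos: [617.7, -72.4, 194.8]
orientation: [0.978, 0.209, -0.0, 0.0]
wrist_force: [0.1, -0.1, -0.6]
width: 79.9
grip_force: 0.0
time_s: 24.0
ee_pos: [617.7, -72.5, 194.5]
orientation: [0.989, 0.145, -0.0, 0.0]
wrist_force: [-0.0, 0.0, -0.7]
width: 80.2
grip_force: 0.0
```

```bash
python3 -m handwheel '{"fingers":[80,75,70,65,65],"translation":[[0.04,0,-0.8],[0.04,0,-2],[0.04,0,-3.2],[0.04,0,-4.1],[0.04,0,-4.38]],"spin":[0,0,0,0,0]}'
python3 -m handwheel '{"fingers":[55,45,35,25,18],"translation":[[0,0,0],[0,0,0],[0,0,0],[0,0,0],[0,0,0]],"spin":[0,0,0,0,0]}'
python3 -m handwheel '{"fingers":[18,18,18,18,18],"translation":[[0,0,0],[0,0,0],[0,0,0.4],[0,0,1.2],[0,0,2.4]],"spin":[0,0,0,0,0]}'
python3 -m handwheel '{"fingers":[18,18,18,18,18],"translation":[[-0.5,0.4,1.4],[-2,1.5,1.8],[-3.5,2.7,1.8],[-4.8,3.7,1.8],[-5.44,4.38,1.8]],"spin":[0,-0.5,-1,-1.44,-1.44]}'
python3 -m handwheel '{"fingers":[18,18,18],"translation":[[0,0,0],[0,0,0],[0,0,0]],"spin":[0,0,0]}'
```

```text
time_s: 24.5
ee_pos: [617.6, -72.0, 82.7]
orientation: [0.99, 0.144, -0.001, -0.0]
wrist_force: [0.2, -0.4, 0.6]
width: 65.1
grip_force: 0.0
time_s: 25.0
ee_pos: [619.5, -72.6, 85.9]
orientation: [0.99, 0.143, 0.001, 0.0]
wrist_force: [-1.5, -1.0, 5.9]
width: 22.8
grip_force: 58.7
time_s: 25.5
ee_pos: [617.9, -72.2, 144.8]
orientation: [0.99, 0.143, -0.001, -0.0]
wrist_force: [0.1, 0.5, -1.5]
width: 23.2
grip_force: 58.8
time_s: 26.0
ee_pos: [485.3, 33.4, 190.4]
orientation: [0.999, 0.043, -0.001, 0.0]
wrist_force: [-0.3, 1.1, 0.2]
width: 23.0
grip_force: 58.9
time_s: 26.3
ee_pos: [487.0, 31.9, 191.1]
orientation: [0.999, 0.043, -0.0, 0.001]
wrist_force: [0.9, 0.1, -1.2]
width: 23.2
grip_force: 59.0
```

```bash
python3 -m handwheel '{"fingers":[18,18,18,18,18],"translation":[[-0.17,0.22,-0.7],[-0.17,0.22,-2],[-0.17,0.22,-3],[-0.17,0.22,-3.55],[-0.17,0.22,-3.76]],"spin":[0,0,0,0,0]}'
python3 -m handwheel '{"fingers":[18,18,18,18,18],"translation":[[0,0,-0.06],[0,0,-0.12],[0,0,-0.18],[0,0,-0.24],[0,0,-0.24]],"spin":[0,0,0,0,0]}'
```

```text
time_s: 26.8
ee_pos: [481.9, 35.5, 94.9]
orientation: [0.999, 0.042, -0.002, 0.003]
wrist_force: [0.4, -0.4, -0.2]
width: 22.7
grip_force: 59.1
time_s: 27.3
ee_pos: [482.3, 38.7, 91.0]
orientation: [0.999, 0.044, -0.0, -0.0]
wrist_force: [0.1, 0.6, -0.6]
width: 22.7
grip_force: 59.0
```

```bash
python3 -m handwheel '{"fingers":[18,18,18,18],"translation":[[0,0,-0.04],[0,0,-0.08],[0,0,-0.08],[0,0,-0.08]],"spin":[0,0,0,0]}'
```

```text
time_s: 27.7
ee_pos: [484.1, 38.7, 90.8]
orientation: [0.999, 0.043, 0.001, -0.0]
wrist_force: [-3.8, -0.5, 22.1]
width: 23.1
grip_force: 61.9
```

Seated; release, lift clear, and look.

```bash
python3 -m handwheel '{"fingers":[28,35,42,42,42],"translation":[[0,0,0.05],[0,0,0.05],[0,0,0.05],[0,0,0.5],[0,0,1.5]],"spin":[0,0,0,0,0]}'
python3 -m handwheel '{"fingers":[42,42,42,42,42],"translation":[[0,0,2],[0,0,4],[0,0,5],[1.8,0,5],[3.6,0,5]],"spin":[0,0,0,0,0]}'
python3 -m handwheel '{"fingers":[42,42,42,42,42],"translation":[[1.5,0.3,0.5],[3,1.5,1],[3,3,1],[3,5,1],[3,7,1]],"spin":[0,0,0,0,0]}'
python3 - <<'E'
from cell import bot
import cv2,numpy as np
o=[]
for n in('top','side'):
    c=bot.capture(n)
    i=c['image']; o.append(i[150:340,170:540] if n=='top' else i[140:380,240:480])
o=[cv2.resize(o[0],(480,300),interpolation=cv2.INTER_CUBIC),cv2.resize(o[1],(300,300),interpolation=cv2.INTER_CUBIC)]
cv2.imwrite('pics/h6.png',cv2.hconcat(o))
E
```

```text
time_s: 28.2
ee_pos: [481.1, 38.0, 126.0]
orientation: [0.999, 0.043, -0.002, 0.001]
wrist_force: [0.4, -0.3, 0.7]
width: 41.6
grip_force: 0.0
time_s: 28.7
ee_pos: [519.0, 39.8, 260.8]
orientation: [0.999, 0.041, -0.002, -0.007]
wrist_force: [-1.8, 0.9, -0.1]
width: 41.9
grip_force: 0.0
time_s: 29.2
ee_pos: [592.9, 214.4, 283.0]
orientation: [0.999, 0.038, -0.005, -0.0]
wrist_force: [1.0, 0.6, 0.4]
width: 42.1
grip_force: 0.0
```

View pics/h6.png

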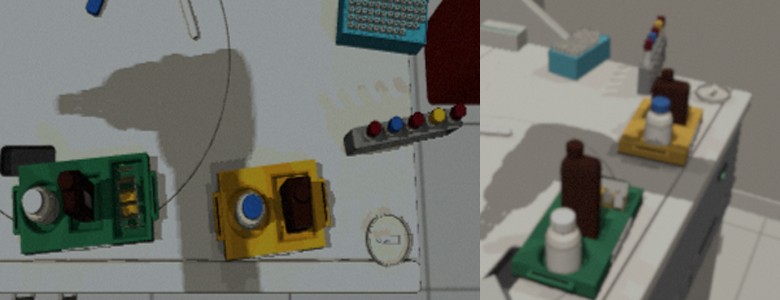

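All five stand upright in their wells (top crop (38,205), (75,197), (128,197), (250,210), (297,200)) and the rack has not moved (405,130). Letting the arm settle, then handing in.

```bash
python3 -m handwheel '{"fingers":[42,42,42,42,42],"translation":[[0,0,0],[0,0,0],[0,0,0],[0,0,0],[0,0,0]],"spin":[0,0,0,0,0]}'
python3 -c "from cell import bot; print(bot.close_job())"
```

```text
time_s: 29.8
ee_pos: [592.8, 213.0, 282.4]
orientation: [0.999, 0.039, -0.005, -0.001]
wrist_force: [0.1, 0.0, -0.3]
width: 41.9
grip_force: 0.0
the job is handed in; nothing more can be done
None
```

Both kits are made up and the job is handed in at about 30 s: in the last pictures all five things stand upright in their own wells, released, and the sample rack is where it was; the hand-in gave no verdict.

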